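Push the keyed shaft home in the released drive

ROBOT

A 6-joint arm with a two-finger parallel gripper is mounted at the origin on a cart in front of the work surface, level with it; the furniture and walls round the work are solid. World frame = base frame: x ahead of the robot, y to its left, z up, the work surface at z = 0. Lengths are in m, angles in rad, forces in N, time in s.
With the tool pointing down it reaches from about 0.325 to 0.85 m from the base axis. Payload 4.4 kg.
Tool frame: the origin (TCP) lies at the very end of the fingers, on their centre line; the grasp point (between the pads) lies 19 mm behind it; z points along the fingers, x is the direction in which the jaws open and shut, and the axes are right-handed (so a half turn about z gives the same grasp; the last joint's range is limited). The gripper opens to 94 mm and grips with 3 to 60 N. Pads are 16 mm wide; open, the fingers measure 119 mm over their backs; the gripper's body (75 mm by 177 mm) begins 78 mm behind the grasp point.
Start: joints at [-0.15, 0.207, 1.542, -0, 1.393, -0.15], TCP at [0.575, -0, 0.205] pointing down, gripper open.
Joint ranges: [-2.73, 2.73], [-0.86, 2.22], [0.23, 2.46], [-1.11, 4.25], [0.08, 2.63], [-2.82, 2.82]. Speed limits (rad/s): [2.79, 2.79, 3.14, 3.14, 3.14, 3.14].

INTERFACE

Orientations are given as a unit quaternion [w, x, y, z].
In Python, from station import arm, vision gives the robot as it stands. The module is installed in compiled form; this text tells all that it offers.
- The arm moves only by the tool play_rows, never from a script. Its argument "steps" is a list of rows, each a list of 5 numbers: the shift along the tool's x, y, z in mm, then the turn about the tool's z in rad, then the closure, from 0 (fully open) to 1 (shut). In form: [[tx, ty, tz, yaw, gripper], ...]. A call has 1 to 20 rows; each row is the pose to reach, as a shift and turn from the pose measured when the call began, along the tool's axes at that moment; what a row does not reach only later rows make up. A row lasts 1/8 s, in which the tool goes at most 62.5 mm and 10.7 degrees, less where a joint would pass 70% of its speed; a pose out of reach is approached as far as the arm can. A call with a gripper value outside its range is refused whole. The fingers move at their own pace and stop on an object; "force" is the grip in N (left out, the last holds). Time passes only in rows, so rows that repeat a pose let the fingers close. It gives the time, the measured TCP pose, the force and the opening at its end, in the units of the state.
- arm.observe(): the state, without advancing time (a new reading comes with each control period).
- vision.grab_frame(name): name is "scene" or "side" or "wrist"; returns (picture, depth): 420x560x3 uint8, blue, green, red; 420x560 float32, m along the optical axis (not along the pixel's ray), 0 where there is no reading.
- vision.camera_info(name): a dict with "intrinsics" (3x3 intrinsics, pixels), "world_from_camera" (4x4, takes a point from camera to world coordinates). Camera axes: x right, y down, z forward; pixel columns grow to the right and rows downward; lengths in m; the calibration is good to about 2 mm. A picture is of the moment at which its call begins: read the wrist's pose just before it. camera_info takes no time and is no camera call; for the wrist camera it gives the pose at the moment of the call.
- arm.finish_job(): hands the job in, once; it reports no verdict.
Trained networks look in the newest picture that a camera, given by its name, has taken for a name from the list of things; names that differ only in an ending like _2 or _b are one class to them, and where a whole thing is asked for, a point or a joint stands for the part that bears it (a point fixed in the world has none). Each returns a list of dicts, best first, with "confidence" (0 to 1); they miss things now and then, are a little off and sometimes report something else, mostly with a low value. They report only what shows in the picture. A call takes as long as a camera call. They do not tell look-alikes from the thing itself.
- vision.spot_in(camera, thing): "position" ([row, column] as shares, 0 to 1, of the picture: columns of its width, rows of its height, amid what is visible of it).
- vision.outline_of(camera, thing): "pixels" (420x560 bool, what is visible of it) and "position" ([row, column] as shares, 0 to 1, of the picture: columns of its width, rows of its height, amid what is visible of it).
- vision.spot_point(camera, thing): "position" ([row, column] as shares, 0 to 1, of the picture: columns of its width, rows of its height: a listed point, or the origin of a listed thing).
The state is a dict: "time_s": time; "joint_pos": joint angles; "qd": joint speeds; "joint_torque": joint torques, N m; "eef_pos": TCP position; "eef_rot": TCP orientation; "wrist_force": force on the tool from outside, world axes, zero at the start; "wrist_torque": the same for the moment, N m; "gripper_width": opening from 0.0 (shut) to 1.0 (fully open).
Only numpy, scipy, OpenCV 4.12 (cv2) and the standard library are available. Lean on these libraries where they do the work, as an engineer would, in place of code of your own. Each camera call takes 0.05 s, during which the arm holds its last target.

TASK

Take the keyed shaft out of its holder and push it into the pulley hub of the drive that carries the green tag, turning it until its key slips into the keyway, then on against the spring until its collar sits on the hub. Finish while still gripping the shaft and pressing it fully home, because the spring lifts it if you let go. Keep the shaft out of the red-tagged hub and leave the other things on the bench where they are.

Things in the scene. Friction and masses are not known exactly. Their poses are not given: they have to be found in the camera images.
- shaft: Keyed drive shaft, 84 mm tall, 150 g, upright in the holder at first. Origin: centre of its lower end, z up the shaft. Steel, 20 mm diameter, z = 0 to 36 mm (lowest 5 mm taper to 14 mm); collar 44 mm diameter, z = 36 to 44 mm; flat blue grip, z = 44 to 84 mm, 26 mm long in x, 14 mm thick in y. Key on the +x side.
- shaft_key (a point): Lower end of the shaft's brass key, 14 mm above the shaft's lower end, on its +x side, 12.5 mm from the axis. The key is 6 mm wide (y), reaches 15 mm from the axis and runs up to the collar; a white line on the collar's top marks its side.
- shaft_grip (a point): Point on the axis in the middle of the blue grip, 66 mm above the shaft's lower end (22 mm above the collar's top).
- holder: Grey round holder fixed on the bench, 56 mm diameter (foot 68 mm), 46 mm tall, hole 34 mm wide; origin at the centre of its underside. The shaft hangs loosely in it by its collar, its lower end 10 mm above the bench.
- green_tag: Green disc, 30 mm diameter, 4 mm thick, fixed on the base plate of the drive that is released for fitting. Origin at the centre of its underside.
- red_tag: Red disc of the same size, on the base plate of the drive that is locked out. Origin at the centre of its underside.
- drive_left: The left one (from the robot) of two identical fixed drives: dark base plate 118 x 92 x 12 mm (x -72 to +46 mm), on it an aluminium toothed pulley (74 mm diameter, up to z = 40.5 mm) with a brass hub (52 mm diameter, flat top at z = 60 mm). Origin on the hub's axis at the plate's underside, z up. The keyway is on the +x side. The hub does not turn.
- drive_left_mouth (a point): Centre of the bore's mouth at that hub's top face, axes as the drive's. Vertical bore, 22 mm diameter; keyway 7.6 mm wide, to 16.5 mm from the axis on +x, full depth; a white line on the top lies beyond it. With the shaft fully home its collar lies on this face and its lower end is 36 mm below.
- drive_left_tag (a point): Where that drive's tag disc lies on its base plate, 54 mm to -x of the bore's axis, 12 mm above the bench.
- plunger_left (a joint): Spring plunger at the bottom of that hub's bore, in m: 0 = up (its top is 26 mm below the mouth), grows as it is pressed, 0.010 with the shaft fully home. It pushes up with 3 N at first and about 7.5 N at home, so the shaft springs up about 10 mm when nobody presses it.
- drive_right: The right one (from the robot) of two identical fixed drives: dark base plate 118 x 92 x 12 mm (x -72 to +46 mm), on it an aluminium toothed pulley (74 mm diameter, up to z = 40.5 mm) with a brass hub (52 mm diameter, flat top at z = 60 mm). Origin on the hub's axis at the plate's underside, z up. The keyway is on the +x side. The hub does not turn.
- drive_right_mouth (a point): Centre of the bore's mouth at that hub's top face, axes as the drive's. Vertical bore, 22 mm diameter; keyway 7.6 mm wide, to 16.5 mm from the axis on +x, full depth; a white line on the top lies beyond it. With the shaft fully home its collar lies on this face and its lower end is 36 mm below.
- drive_right_tag (a point): Where that drive's tag disc lies on its base plate, 54 mm to -x of the bore's axis, 12 mm above the bench.
- plunger_right (a joint): Spring plunger at the bottom of that hub's bore, in m: 0 = up (its top is 26 mm below the mouth), grows as it is pressed, 0.010 with the shaft fully home. It pushes up with 3 N at first and about 7.5 N at home, so the shaft springs up about 10 mm when nobody presses it.
- jar: Screw-top jar with red lid, 43 mm diameter, 51 mm tall, a bystander. Origin at the centre of its underside.
- glue: Green and yellow glue stick standing upright, 22 mm diameter, 74 mm tall, a bystander. Origin at the centre of its underside.
- keys: Orange hex key set, 85 x 33 x 28 mm, a bystander. Origin at the centre of its underside.
Mind the look-alikes: they are no part of the job. Of the things that look like the shaft, the largest one is meant.

How it is judged:
By the outcome, as a careful person would: the job done as asked, in the order asked, and still so for the second after the job is handed in, while the arm keeps its last pose, push and grip.
It also fails if it takes over 42 s, if anything falls off the work surface, if the arm or the gripper's body presses on something with over 40 N, if the wrist force passes 120 N, or if a joint passes its speed limit or range.

## Working session

There is one attempt and no reset: what is moved stays moved. The work goes in short steps, Python scripts to look and compute and a tool call to move; the robot and the scene stay as the last step left them, time stands still between calls to the robot, and variables do not carry over. Pictures are saved under pics/ and viewed, and the job is handed in when it is done.

Besides the shell and the picture viewer there is one more tool, called by a JSON object that holds its "op" and its "data". play_rows: Moves the arm, as the interface text tells. Its arguments: {"type":"object","properties":{"steps":{"type":"array"},"force":{"type":"number"}},"required":["steps"]}

```bash
mkdir -p pics; ls
cat > h.py <<'E'
import numpy as np, cv2
from station import arm, vision
def info(n):
    c=vision.camera_info(n); return np.array(c["intrinsics"]),np.array(c["world_from_camera"])
def px2w(n,r,c,d,ci=None):
    K,T=ci or info(n)
    p=np.array([(c-K[0,2])/K[0,0]*d,(r-K[1,2])/K[1,1]*d,d,1]); return (T@p)[:3]
def px2z(n,r,c,z,ci=None):
    K,T=ci or info(n)
    v=T[:3,:3]@np.array([(c-K[0,2])/K[0,0],(r-K[1,2])/K[1,1],1]); o=T[:3,3]
    return o+v*(z-o[2])/v[2]
def w2px(n,p,ci=None):
    K,T=ci or info(n)
    q=np.linalg.inv(T)@np.append(p,1); u=K@(q[:3]/q[2]); return u[1],u[0]
E
python3 - <<'E'
from h import *
for n in("scene","side","wrist"):
    im,d=vision.grab_frame(n); cv2.imwrite(f"pics/a_{n}.png",im); np.savez(f"a_{n}.npz",im=im,d=d)
    K,T=info(n); print(n,K[0,0],np.round(T,3).tolist())
print(arm.observe())
E
```

```text
pics
scene 400.05453284260307 [[0.913, -0.159, 0.376, 0.214], [-0.408, -0.395, 0.823, -0.929], [0.017, -0.905, -0.425, 0.453], [0.0, 0.0, 0.0, 1.0]]
side 474.83105547354467 [[-0.998, -0.022, 0.056, 0.534], [-0.058, 0.588, -0.807, 0.607], [-0.015, -0.809, -0.588, 0.651], [0.0, 0.0, 0.0, 1.0]]
wrist 301.3530824859787 [[1.0, -0.001, -0.002, 0.575], [-0.002, -0.968, -0.249, 0.072], [-0.002, 0.249, -0.968, 0.384], [0.0, 0.0, 0.0, 1.0]]
{'time_s': 0.15, 'joint_pos': array([-1.50487454e-01,  2.07237385e-01,  1.54260892e+00, -3.20985267e-05,
        1.39351945e+00, -1.50499311e-01]), 'qd': array([-0.00090245, -0.00165885, -0.00455517, -0.0019661 , -0.00063218,
        0.00179386]), 'joint_torque': array([ 1.45590316e-04, -3.71313965e+01, -2.81812102e+01,  6.98270788e-02,
        3.27237044e-02, -1.05386437e-04]), 'eef_pos': array([5.74371267e-01, 8.03120657e-05, 2.04558110e-01]), 'eef_rot': array([-1.17300199e-04,  9.99999607e-01,  8.77272991e-06, -8.78897831e-04]), 'wrist_force': array([ 0.10571857, -0.08394893, -0.14709011]), 'wrist_torque': array([-0.01541979,  0.0423676 , -0.00829124]), 'gripper_width': 0.9998065959042821}
```

View pics/a_scene.png

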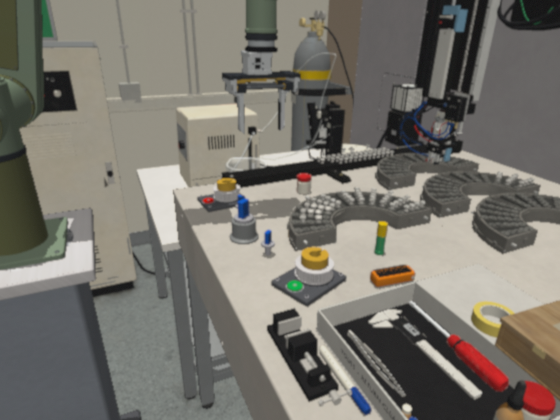

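View pics/a_side.png

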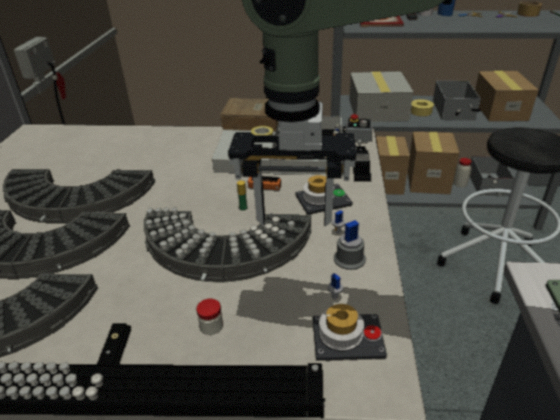

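View pics/a_wrist.png

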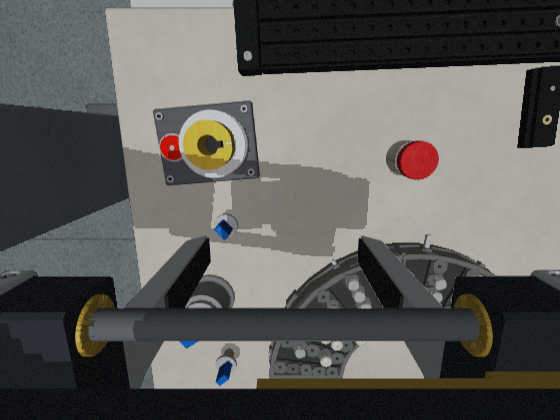

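Candidates for the shaft in the side view, as row,col: (235,351), which stands in the holder and is the largest, and the smaller look-alikes at (218,338) and (285,335). The holder one fits the description. The red tag is on the left drive (side 332,372) and the green tag is on the right drive (side 190,337). Next I'll confirm with a crop and measure.

Run:
```python
from h import *
D={}
for n in("side","scene"):
    im,d=vision.grab_frame(n); ci=info(n)
    D[n]=(im,d)
    for t in("shaft_grip","shaft_key","shaft","holder","green_tag","red_tag","drive_right_mouth","drive_left_mouth","drive_right","drive_right_tag"):
        r=vision.spot_point(n,t)
        for q in r[:3]:
            row,col=q["position"][0]*420,q["position"][1]*560
            z={"shaft_grip":.076,"shaft_key":.024,"shaft":.01,"holder":0,"green_tag":.012,"red_tag":.012,"drive_right_mouth":.06,"drive_left_mouth":.06,"drive_right":0,"drive_right_tag":.012}[t]
            print(n,t,round(q["confidence"],2),round(row,1),round(col,1),np.round(px2z(n,row,col,z,ci),4))
a=cv2.resize(D["side"][0][190:290,300:400],(400,400),interpolation=cv2.INTER_CUBIC)
b=cv2.resize(D["scene"][0][190:290,210:310],(400,400),interpolation=cv2.INTER_CUBIC)
cv2.imwrite("pics/crop1.png",np.hstack([a,b]))
```

```text
side shaft_grip 0.76 230.2 350.3 [ 0.4722 -0.149   0.076 ]
side shaft_grip 0.68 215.6 340.9 [ 0.4896 -0.1984  0.076 ]
side shaft_grip 0.65 283.0 333.8 [0.5066 0.0034 0.076 ]
side shaft_key 0.69 251.9 341.6 [ 0.4872 -0.1433  0.024 ]
side shaft_key 0.66 290.6 330.4 [ 0.5107 -0.0307  0.024 ]
side shaft_key 0.45 228.1 335.0 [ 0.4997 -0.2237  0.024 ]
side shaft 0.98 256.5 352.1 [ 0.4649 -0.1463  0.01  ]
side shaft 0.77 230.9 339.8 [ 0.4884 -0.2324  0.01  ]
side shaft 0.48 297.8 333.9 [ 0.5038 -0.0263  0.01  ]
side holder 0.8 256.0 346.1 [ 0.4764 -0.1592  0.    ]
side green_tag 0.44 190.8 340.4 [ 0.4835 -0.3941  0.012 ]
side red_tag 0.71 333.4 372.9 [0.4382 0.0575 0.012 ]
side drive_right_mouth 0.75 179.4 319.7 [ 0.5355 -0.3678  0.06  ]
side drive_left_mouth 0.85 315.9 342.2 [0.4929 0.064  0.06  ]
side drive_left_mouth 0.19 327.2 211.2 [0.7048 0.0977 0.06  ]
side drive_right 0.61 201.0 314.7 [ 0.5466 -0.3642  0.    ]
side drive_right_tag 0.94 192.8 342.3 [ 0.479  -0.3852  0.012 ]
scene shaft_grip 0.76 238.2 266.1 [ 0.4651 -0.3032  0.076 ]
scene shaft_grip 0.59 203.0 239.3 [ 0.4697 -0.1267  0.076 ]
scene shaft_grip 0.52 206.6 242.9 [ 0.471  -0.1486  0.076 ]
scene shaft_key 0.87 229.3 247.9 [ 0.4768 -0.1627  0.024 ]
scene shaft_key 0.59 213.6 244.6 [ 0.4969 -0.0817  0.024 ]
scene shaft_key 0.53 245.4 268.5 [ 0.4928 -0.2478  0.024 ]
scene shaft 0.91 232.7 242.3 [ 0.4678 -0.1485  0.01  ]
scene shaft 0.55 254.4 267.1 [ 0.485  -0.2591  0.01  ]
scene holder 0.75 237.1 242.4 [ 0.4668 -0.1513  0.    ]
scene holder 0.49 192.2 303.5 [0.7211 0.0384 0.    ]
scene green_tag 0.41 286.6 293.5 [ 0.4863 -0.3855  0.012 ]
scene red_tag 0.46 198.9 206.2 [0.4381 0.069  0.012 ]
scene drive_right_mouth 0.89 252.4 316.5 [ 0.5433 -0.3639  0.06  ]
scene drive_left_mouth 0.96 180.0 225.5 [0.4943 0.0669 0.06  ]
scene drive_right 0.87 281.4 314.0 [ 0.5376 -0.3708  0.    ]
scene drive_right_tag 0.57 289.5 296.1 [ 0.487  -0.3953  0.012 ]
```

View pics/crop1.png

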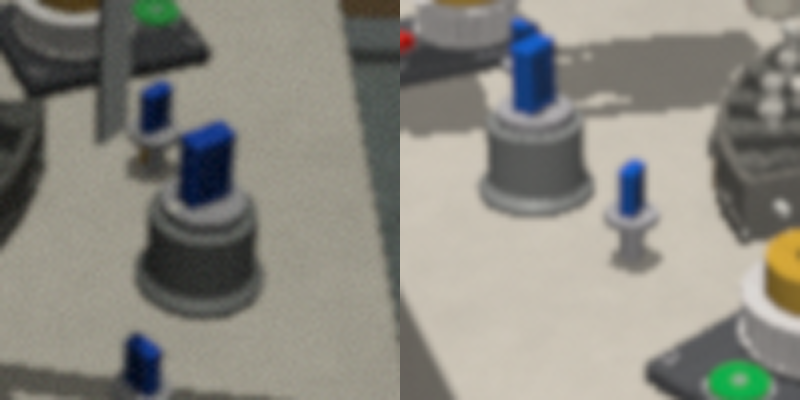

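The crop confirms that the large blue-gripped shaft hangs in the grey holder at about (0.469,-0.148), with the two small ones standing free on the bench. The green tag is on the right drive, whose bore is near (0.538,-0.367). I'll move so the wrist camera looks at the shaft.

{"op": "play_rows", "data": {"steps": [[-20,40,0,0,0],[-50,90,0,0,0],[-75,140,0,0,0],[-95,180,0,0,0],[-105,205,0,0,0],[-105,205,0,0,0],[-105,205,0,0,0]], "force": 30}}

```text
time_s: 2.12
eef_pos: [0.4702, -0.2045, 0.2055]
eef_rot: [-0.0, 1.0, 0.0, 0.0]
wrist_force: [0.4, 0.5, -0.4]
gripper_width: 0.998
```

Run:
```python
from h import *
s=arm.observe(); print(s["time_s"],s["eef_pos"],s["eef_rot"])
n="wrist"; ci=info(n); im,d=vision.grab_frame(n); cv2.imwrite("pics/b_wrist.png",im); np.savez("b.npz",im=im,d=d,K=ci[0],T=ci[1])
for t in("shaft_grip","holder","drive_right_mouth"):
    for q in vision.spot_point(n,t)[:3]:
        row,col=q["position"][0]*420,q["position"][1]*560
        print(t,round(q["confidence"],2),round(row,1),round(col,1),px2z(n,row,col,{"shaft_grip":.076,"holder":0,"drive_right_mouth":.06}[t],ci))
```

```text
2.125 [ 0.47020513 -0.20446535  0.20545316] [-2.74483313e-04  9.99999958e-01  2.24978799e-05  9.05347873e-05]
shaft_grip 0.82 229.4 301.4 [ 0.4896079 -0.2333565  0.076    ]
shaft_grip 0.74 37.7 315.5 [ 0.50015964 -0.04767291  0.076     ]
shaft_grip 0.6 153.8 282.9 [ 0.46988091 -0.15316764  0.076     ]
drive_right_mouth 0.95 328.7 337.4 [ 0.53691186 -0.36778083  0.06      ]
```

View pics/b_wrist.png

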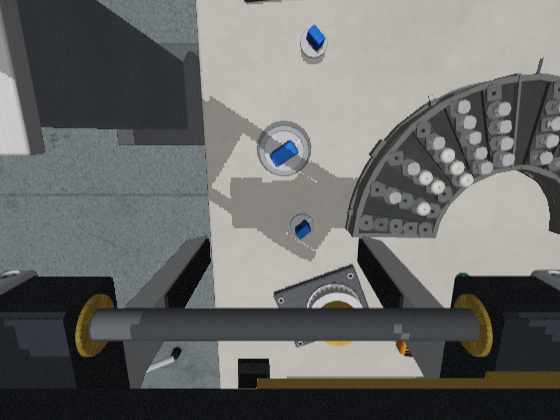

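The wrist view shows the shaft grip at (153,283) inside its collar and holder, the small look-alikes at (229,302) and (38,316), and the green drive partly hidden behind the bar. I'll enlarge it for the grip angle and the white line.

Run:
```python
from h import *
z=np.load("b.npz"); im,d=z["im"],z["d"]; ci=(z["K"],z["T"])
c=cv2.resize(im[115:190,245:325],(800,750)[:1]+(600,) if 0 else (640,600),interpolation=cv2.INTER_CUBIC); cv2.imwrite("pics/b_crop.png",c)
K,T=ci
# points
R,C=np.mgrid[100:200,230:340]
D=d[100:200,230:340]
P=np.stack([(C-K[0,2])/K[0,0]*D,(R-K[1,2])/K[1,1]*D,D],-1)@T[:3,:3].T+T[:3,3]
for lo,hi in((.088,.1),(.049,.06),(.04,.049)):
    m=(P[...,2]>lo)&(P[...,2]<hi)&(D>0); q=P[m]; print(lo,len(q))
    if len(q)>5:
        r=cv2.minAreaRect((q[:,:2]*1000).astype(np.float32)); print(r,q.mean(0), np.median(q[:,2]))
b=im.astype(int)[100:200,230:340]; m=(b[...,0]>100)&(b[...,2]<90)&(b[...,0]-b[...,2]>60)
n,l,st,ce=cv2.connectedComponentsWithStats(m.astype(np.uint8)); print(st,ce+[230,100])
mm=m&(P[...,2]>.085)
q=np.argwhere(mm)[:, ::-1]+[230,100]; w=np.array([px2z("",r,c,.094,ci)[:2]*1000 for c,r in q],np.float32); print(cv2.minAreaRect(w))
```

```text
0.088 400
((470.5146484375, -151.3311767578125), (25.830190658569336, 14.207524299621582), 34.04607009887695) [ 0.47045507 -0.15118194  0.09362853] 0.0936992559019458
0.049 857
((470.51043701171875, -151.0081787109375), (42.54471206665039, 42.29890823364258), 89.58137512207031) [ 0.47060481 -0.15004861  0.05395341] 0.05394605931816948
0.04 713
((470.50372314453125, -151.84564208984375), (54.82912063598633, 54.47166442871094), 89.74768829345703) [ 0.47051146 -0.14951654  0.0458616 ] 0.04590573422417299
[[    0     0   110   100 10629]
 [   40    41    28    25   371]] [[284.5278013  149.37388277]
 [283.70350404 153.11320755]]
((470.4956970214844, -151.42263793945312), (25.013973236083984, 13.153867721557617), 34.68471145629883)
```

View pics/b_crop.png

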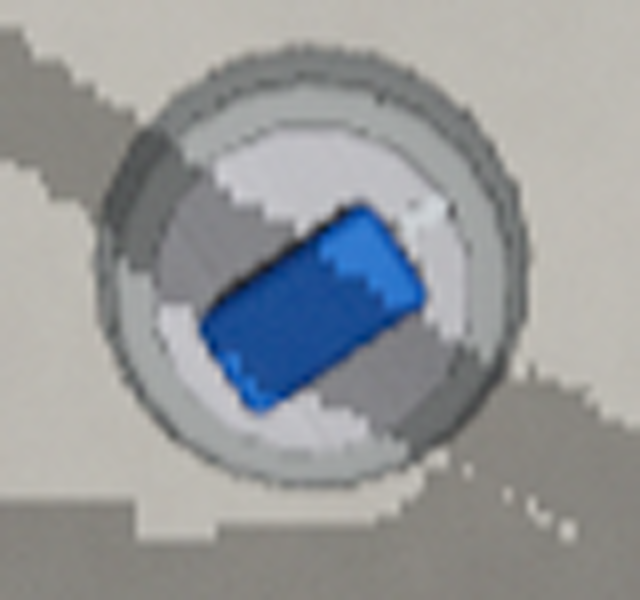

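The white line is at about +34° from world x, and the grip centre is at (0.4705,-0.1513). Before grasping I'll look at the green hub from the same relative viewpoint.

{"op": "play_rows", "data": {"steps": [[15,50,0,0,0],[30,100,0,0,0],[45,150,0,0,0],[60,195,0,0,0],[66,216,0,0,0],[66,216,0,0,0],[66,216,0,0,0]]}}

```text
time_s: 3.2
eef_pos: [0.5369, -0.4184, 0.205]
eef_rot: [-0.001, 1.0, 0.001, -0.0]
wrist_force: [-0.1, 0.3, -0.0]
gripper_width: 0.999
```

Run:
```python
from h import *
s=arm.observe(); print(s["time_s"],s["eef_pos"],s["eef_rot"],s["joint_pos"])
n="wrist"; ci=info(n); im,d=vision.grab_frame(n); cv2.imwrite("pics/c_wrist.png",im); np.savez("c.npz",im=im,d=d,K=ci[0],T=ci[1])
K,T=ci
for t in("drive_right_mouth","drive_right_tag","green_tag"):
    for q in vision.spot_point(n,t)[:3]:
        row,col=q["position"][0]*420,q["position"][1]*560
        print(t,round(q["confidence"],2),round(row,1),round(col,1),px2z(n,row,col,.06 if 'mouth' in t else .012 ,ci))
R,C=np.mgrid[0:420,0:560]
P=np.stack([(C-K[0,2])/K[0,0]*d,(R-K[1,2])/K[1,1]*d,d],-1)@T[:3,:3].T+T[:3,3]
near=(np.hypot(P[...,0]-.538,P[...,1]+.368)<.09)&(d>0)&(R<250)
for lo,hi in((.055,.065),(.036,.045),(.008,.0145)):
    m=near&(P[...,2]>lo)&(P[...,2]<hi); q=P[m]; print(lo,len(q))
    if len(q)>5:
        print(cv2.minAreaRect((q[:,:2]*1000).astype(np.float32)),cv2.minEnclosingCircle((q[:,:2]*1000).astype(np.float32)),np.median(q[:,2]))
cv2.imwrite("pics/c_crop.png",cv2.resize(im[90:220,200:380],(792,572),interpolation=cv2.INTER_CUBIC))
```

```text
3.2 [ 0.53687916 -0.41843007  0.20502419] [-7.00450060e-04  9.99998705e-01  1.41127152e-03 -3.27593502e-04] [-7.89279853e-01  4.30141248e-01  1.25274794e+00  5.22792348e-04
  1.46016012e+00 -7.92160498e-01]
drive_right_mouth 0.56 153.1 284.9 [ 0.53833763 -0.36733829  0.06      ]
drive_right_mouth 0.32 165.2 245.5 [ 0.49621104 -0.38015036  0.06      ]
drive_right_tag 0.74 165.9 244.5 [ 0.48889738 -0.3860221   0.012     ]
green_tag 0.74 166.3 241.6 [ 0.48529817 -0.38654128  0.012     ]
0.055 1543
((538.4727783203125, -365.24169921875), (51.14432907104492, 51.16704177856445), 0.16466690599918365) ((538.7696533203125, -365.53875732421875), 26.019495010375977) 0.06001569665031198
0.036 1579
((539.0844116210938, -365.0965881347656), (72.8420639038086, 73.19464874267578), 89.85792541503906) ((538.8234252929688, -365.3990783691406), 37.03925704956055) 0.040523885548591265
0.008 3297
((526.6929321289062, -370.1726379394531), (118.0893783569336, 91.94970703125), 21.434762954711914) ((526.7335205078125, -369.5822448730469), 73.22772979736328) 0.011871979928608667
```

View pics/c_crop.png

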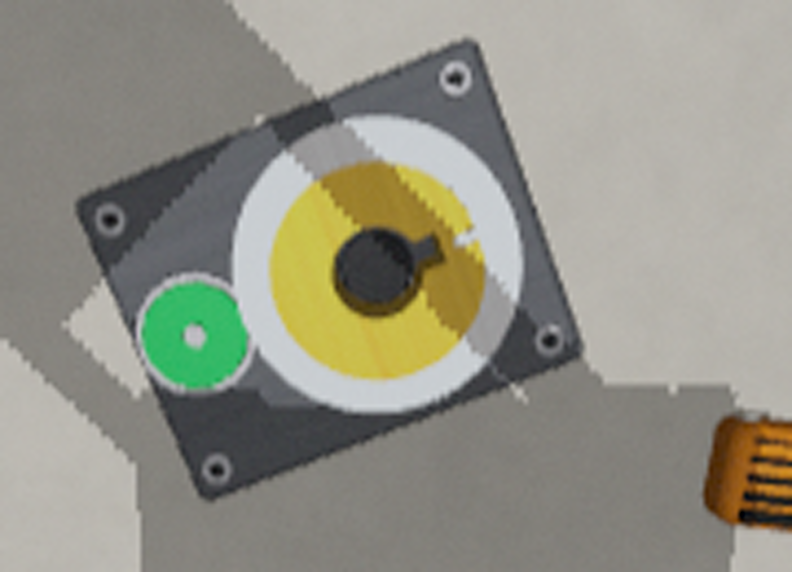

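View pics/c_wrist.png

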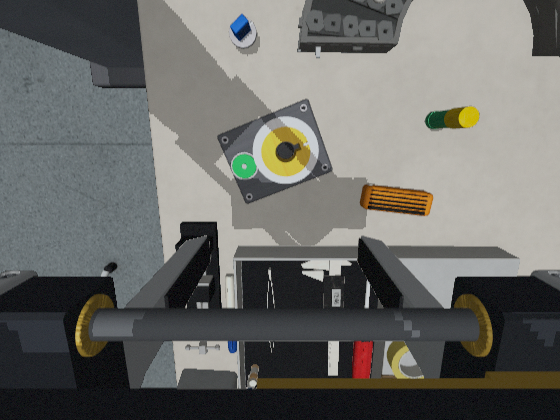

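The hub is clear in the crop, with the bore centre at (0.5388,-0.3654) and the keyway at +21.4°. I'll return to the shaft at the grasp yaw and re-measure it, which reveals any camera offset.

{"op": "play_rows", "data": {"steps": [[-18,-35,0,0.12,0.1],[-35,-75,0,0.25,0.2],[-55,-120,0,0.4,0.3],[-75,-165,0,0.55,0.35],[-95,-205,0,0.7,0.4],[-109,-238,0,0.85,0.4],[-109,-238,0,0.972,0.4],[-109,-238,0,0.972,0.4],[-109,-238,0,0.972,0.4]]}}

```text
time_s: 4.53
eef_pos: [0.4273, -0.1811, 0.2061]
eef_rot: [-0.0, 0.885, -0.465, 0.0]
wrist_force: [0.1, -0.4, 0.3]
gripper_width: 0.597
```

```bash
cat > m.py <<'E'
from h import *
s=arm.observe(); print(s["time_s"],s["eef_pos"],s["eef_rot"],s["joint_pos"][5])
w,x,y,zz=s["eef_rot"]; print("toolx ang",np.degrees(2*np.arctan2(y,x)))
n="wrist"; ci=info(n); im,d=vision.grab_frame(n); cv2.imwrite("pics/d_wrist.png",im)
K,T=ci
R,C=np.mgrid[0:420,0:560]
P=np.stack([(C-K[0,2])/K[0,0]*d,(R-K[1,2])/K[1,1]*d,d],-1)@T[:3,:3].T+T[:3,3]
near=(np.hypot(P[...,0]-.4705,P[...,1]+.1513)<.035)&(d>0)
for lo,hi in((.088,.1),(.049,.06),(.04,.049)):
    m=near&(P[...,2]>lo)&(P[...,2]<hi); q=P[m]; print(lo,len(q))
    if len(q)>5: print(cv2.minAreaRect((q[:,:2]*1000).astype(np.float32)),np.median(q[:,2]))
E
python3 m.py
```

```text
4.525 [ 0.42732344 -0.18109737  0.20606232] [-8.63813128e-05  8.85296088e-01 -4.65027668e-01  3.11354693e-04] 0.3794431314525052
toolx ang -55.42402857608659
0.088 405
((471.0387268066406, -151.7793731689453), (25.637380599975586, 13.579690933227539), 34.25734329223633) 0.09383628242303516
0.049 859
((470.62322998046875, -151.4222869873047), (42.720943450927734, 42.359107971191406), 34.5408935546875) 0.053979204180130025
0.04 711
((471.0242004394531, -151.24240112304688), (54.66658401489258, 54.4803581237793), 34.77692794799805) 0.04588921546389596
```

View pics/d_wrist.png

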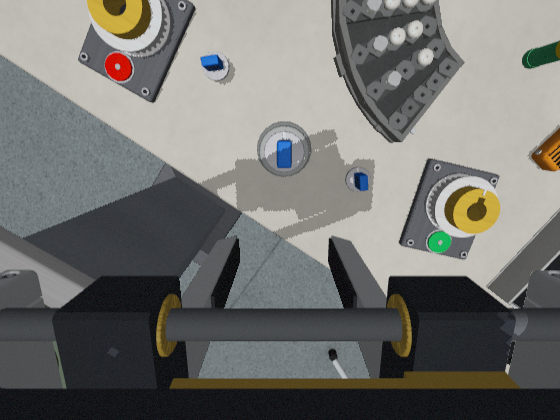

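The two yaws agree within 0.5 mm. The view shows the grip at (153,284), aligned with the jaws. Next I'll move over it, descend and grasp.

{"op": "play_rows", "data": {"steps": [[0,-26,0,0.005,0.4],[0,-52.5,10,0.005,0.4],[0,-52.5,40,0.005,0.4],[0,-52.5,80,0.005,0.4],[0,-52.5,115,0.005,0.4],[0,-52.5,140,0.005,0.4],[0,-52.5,147,0.005,0.4],[0,-52.5,147,0.005,0.4],[0,-52.5,147,0.005,0.6],[0,-52.5,147,0.005,1],[0,-52.5,147,0.005,1],[0,-52.5,147,0.005,1],[0,-52.5,147,0.005,1],[0,-52.5,147,0.005,1]], "force": 40}}

```text
time_s: 6.32
eef_pos: [0.4707, -0.1515, 0.0591]
eef_rot: [-0.0, 0.884, -0.468, 0.0]
wrist_force: [0.4, -0.2, 1.1]
gripper_width: 0.151
```

The opening is 14.2 mm, so the grip is held. I'll lift it.

{"op": "play_rows", "data": {"steps": [[0,0,-15,0,1],[0,0,-40,0,1],[0,0,-70,0,1],[0,0,-90,0,1],[0,0,-90,0,1],[0,0,-90,0,1]]}}

```text
time_s: 7.08
eef_pos: [0.4701, -0.1512, 0.1485]
eef_rot: [-0.0, 0.884, -0.467, -0.0]
wrist_force: [0.2, 1.1, -1.9]
gripper_width: 0.144
```

Run:
```python
from h import *
s=arm.observe(); print(s["time_s"],s["eef_pos"],s["wrist_force"],s["gripper_width"])
w,x,y,zz=s["eef_rot"]; a=2*np.arctan2(y,x); print("toolx ang",np.degrees(a))
X=np.array([np.cos(a),np.sin(a)]);Y=np.array([np.sin(a),-np.cos(a)])
g=np.array([.5386,-.3654])-s["eef_pos"][:2]; print("shift mm",g@X*1000,g@Y*1000)
for n in("wrist","side"):
    im,d=vision.grab_frame(n); cv2.imwrite(f"pics/e_{n}.png",im)
```

```text
7.075 [ 0.47006131 -0.15117024  0.14851228] [ 0.16252641  1.05539032 -1.9131539 ] 0.1437267097407746
toolx ang -55.74065289974208
shift mm 215.6436083686137 63.95136444534454
```

View pics/e_side.png

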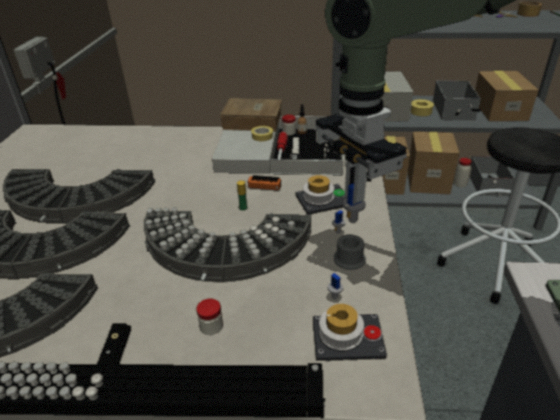

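View pics/e_wrist.png

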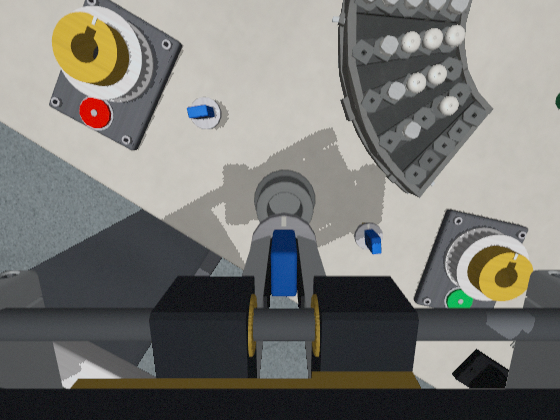

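The shaft is held upright, with the white line at (220,286) on the expected side and the empty holder behind it. I'll carry it over the green hub and turn it 12.9°.

{"op": "play_rows", "data": {"steps": [[25,7,0,0,1],[60,18,0,0.05,1],[100,30,0,0.1,1],[140,41,0,0.15,1],[180,53,0,0.2,1],[205,61,0,0.224,1],[215.6,64,0,0.224,1],[215.6,64,10,0.224,1],[215.6,64,25,0.224,1],[215.6,64,28,0.224,1],[215.6,64,28,0.224,1]]}}

```text
time_s: 8.55
eef_pos: [0.5377, -0.3641, 0.1187]
eef_rot: [-0.0, 0.826, -0.563, -0.002]
wrist_force: [-0.2, 0.1, -1.1]
gripper_width: 0.145
```

```bash
cat > st.py <<'E'
from h import *
s=arm.observe(); print(s["time_s"],s["eef_pos"],s["wrist_force"],s["wrist_torque"],s["gripper_width"])
w,x,y,zz=s["eef_rot"]; a=2*np.arctan2(y,x); print("toolx ang",np.degrees(a),s["eef_rot"])
X=np.array([np.cos(a),np.sin(a)]);Y=np.array([np.sin(a),-np.cos(a)])
g=np.array([.5386,-.3654])-s["eef_pos"][:2]; print("shift mm",g@X*1000,g@Y*1000)
E
cat > v.py <<'E'
import sys
from st import *
tag=sys.argv[1]
for n,(r,c) in {"wrist":(None,None),"side":(180,318),"scene":(250,315)}.items():
    im,d=vision.grab_frame(n)
    if r: im=cv2.resize(im[r-60:r+60,c-75:c+75],(750,600),interpolation=cv2.INTER_CUBIC)
    cv2.imwrite(f"pics/{tag}_{n}.png",im)
E
python3 v.py f
```

```text
8.55 [ 0.53774257 -0.36408098  0.11872721] [-0.15834482  0.07924627 -1.10554494] [0.00640009 0.06135344 0.00950811] 0.14483057166215257
toolx ang -68.52393867992296 [-9.10803325e-05  8.26470757e-01 -5.62976639e-01 -1.83939510e-03]
shift mm 1.5413607016609623 -0.31498550069059206
```

View pics/f_side.png

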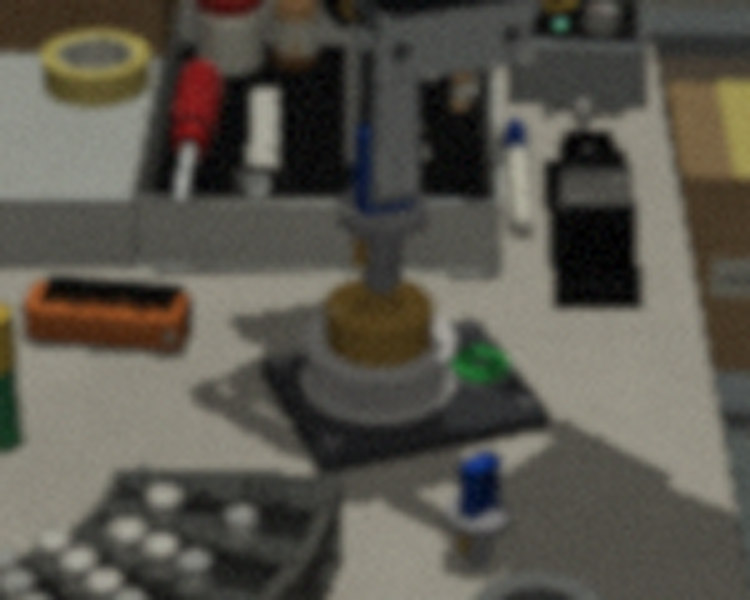

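View pics/f_scene.png

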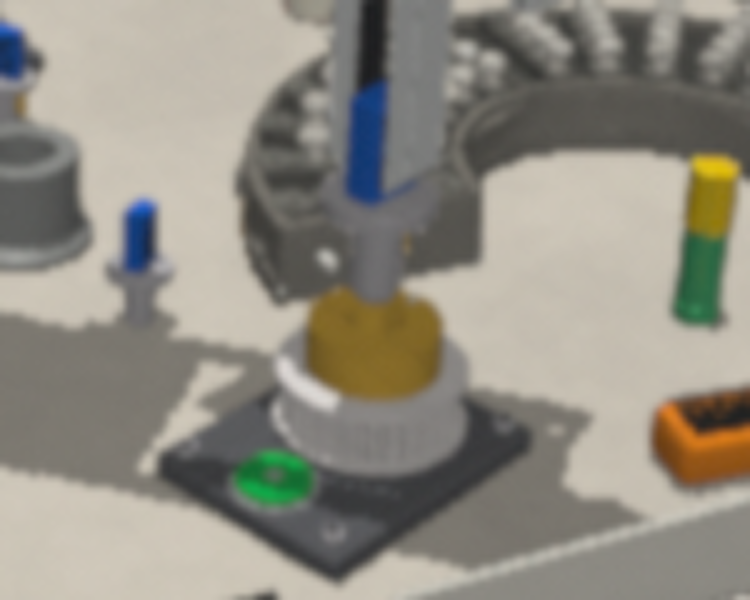

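View pics/f_wrist.png

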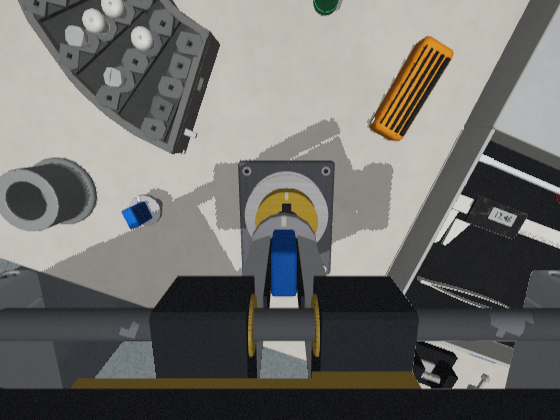

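The views agree: the shaft stands over the green hub, with the collar line (221,284) in line with the keyway (207,286). I'll correct the 1.5 mm residual and start the insertion.

{"op": "play_rows", "data": {"steps": [[1.5,-0.3,0,0,1],[1.5,-0.3,2,0,1],[1.5,-0.3,6,0,1],[1.5,-0.3,10,0,1],[1.5,-0.3,14,0,1],[1.5,-0.3,17,0,1],[1.5,-0.3,17,0,1]]}}

```text
time_s: 9.57
eef_pos: [0.5391, -0.3662, 0.1027]
eef_rot: [0.0, 0.826, -0.563, -0.001]
wrist_force: [0.2, -0.7, -1.9]
gripper_width: 0.146
```

```bash
python3 st.py
```

```text
9.575 [ 0.53910256 -0.366201    0.10267684] [ 0.19165397 -0.71517514 -1.8820268 ] [ 0.04365586  0.06566053 -0.02875226] 0.14616917754180617
toolx ang -68.54962999912367 [ 3.76971496e-05  8.26345590e-01 -5.63162649e-01 -8.91933462e-04]
shift mm -0.9293036065438611 0.17482365080968187
```

The tip is in the bore with no resistance. I'll lower it through the key entry.

{"op": "play_rows", "data": {"steps": [[-0.7,0.1,2,0,1],[-0.7,0.1,5,0,1],[-0.7,0.1,8,0,1],[-0.7,0.1,11,0,1],[-0.7,0.1,14,0,1],[-0.7,0.1,14,0,1]]}}

```text
time_s: 10.32
eef_pos: [0.5385, -0.3654, 0.0882]
eef_rot: [0.0, 0.826, -0.563, -0.001]
wrist_force: [1.1, -0.2, -1.7]
gripper_width: 0.144
```

```bash
python3 st.py
```

```text
10.325 [ 0.53847491 -0.36539009  0.0882058 ] [ 1.07504795 -0.20735772 -1.73009779] [-0.00931902  0.09211803  0.02802955] 0.1443915713158088
toolx ang -68.54922988716223 [ 1.39127588e-05  8.26347183e-01 -5.63159510e-01 -1.30356403e-03]
shift mm 0.05497132759657534 -0.1128017995263451
```

The key entered the keyway with no axial force. I'll press on against the spring with a firmer grip.

{"op": "play_rows", "data": {"steps": [[0,0,1,0,1],[0,0,4,0,1],[0,0,7,0,1],[0,0,10,0,1],[0,0,12,0,1],[0,0,14,0,1],[0,0,15,0,1],[0,0,15.5,0,1],[0,0,15.5,0,1]], "force": 60}}

```text
time_s: 11.45
eef_pos: [0.5386, -0.3655, 0.0733]
eef_rot: [0.0, 0.826, -0.563, -0.001]
wrist_force: [-1.8, 1.1, 5.0]
gripper_width: 0.143
```

```bash
python3 v.py g
```

```text
11.45 [ 0.53863761 -0.36549259  0.07330491] [-1.84114088  1.06602912  5.04040238] [0.41404729 0.48425499 0.03928115] 0.14348363818627358
toolx ang -68.54824297033177 [ 2.03354487e-05  8.26352277e-01 -5.63152559e-01 -1.05362622e-03]
shift mm -0.09993151667357224 0.0011395542908979566
```

View pics/g_side.png

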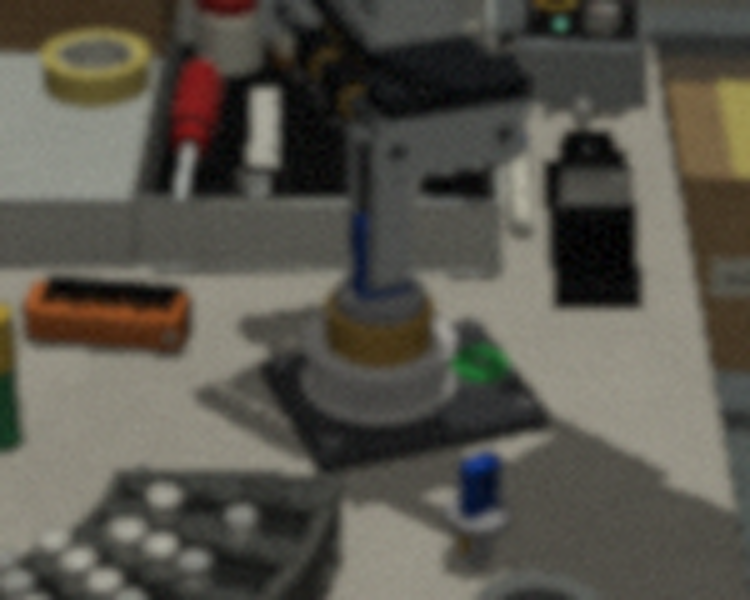

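View pics/g_scene.png

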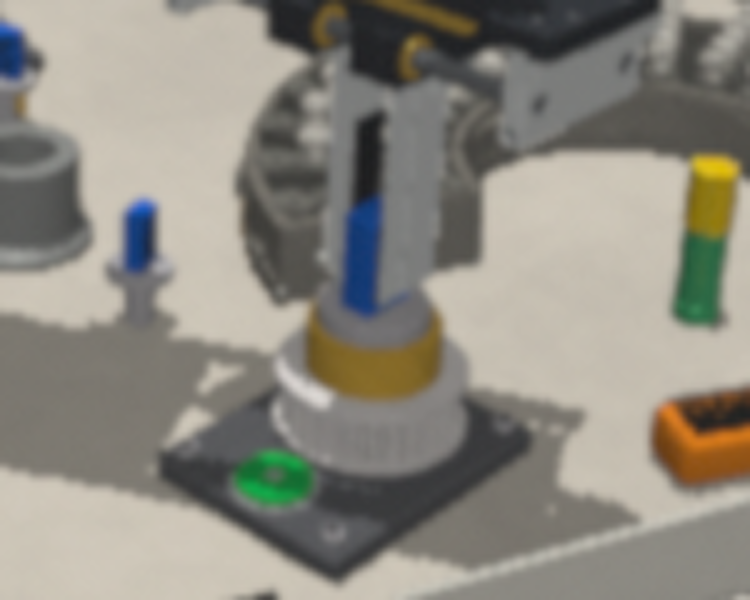

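The collar is nearly on the hub, and the net force of about 6.5 N is mostly the spring. I'll push until the force shows hard seating.

{"op": "play_rows", "data": {"steps": [[0,0,0.7,0,1],[0,0,1.2,0,1],[0,0,1.7,0,1],[0,0,1.7,0,1]]}}

```text
time_s: 12.1
eef_pos: [0.5387, -0.3655, 0.0732]
eef_rot: [0.0, 0.826, -0.563, -0.001]
wrist_force: [-2.7, 1.7, 10.1]
gripper_width: 0.147
```

```bash
python3 st.py
```

```text
12.1 [ 0.53867709 -0.36553728  0.0732185 ] [-2.67056068  1.69196364 10.1017691 ] [0.69824435 0.80962367 0.03382076] 0.1468522279869147
toolx ang -68.54333821921509 [ 8.83047697e-05  8.26376419e-01 -5.63117216e-01 -1.00389665e-03]
shift mm -0.15596908949186822 0.021529595828805464
```

The TCP stopped at z=0.0732, against an expected home of 0.0731, and force rises without motion, so it is seated. I'll add some push for margin and let it settle.

{"op": "play_rows", "data": {"steps": [[0,0,2.5,0,1],[0,0,3.5,0,1],[0,0,3.5,0,1],[0,0,3.5,0,1],[0,0,3.5,0,1],[0,0,3.5,0,1]]}}

```text
time_s: 12.85
eef_pos: [0.5387, -0.3655, 0.0731]
eef_rot: [0.0, 0.826, -0.563, -0.001]
wrist_force: [-6.7, 5.2, 17.4]
gripper_width: 0.141
```

```bash
python3 v.py i
python3 - <<'E'
from h import *
# depth check: collar top height via side & scene, grip/collar slip
for n in("side","scene","wrist"):
    ci=info(n); K,T=ci; im,d=vision.grab_frame(n); R,C=np.mgrid[0:420,0:560]
    P=np.stack([(C-K[0,2])/K[0,0]*d,(R-K[1,2])/K[1,1]*d,d],-1)@T[:3,:3].T+T[:3,3]
    rr=np.hypot(P[...,0]-.5387,P[...,1]+.3654)
    m=(d>0)&(rr<.021)&(rr>.010)&(P[...,2]>.062)&(P[...,2]<.075)
    h=(d>0)&(rr<.0255)&(rr>.0235)&(P[...,2]>.05)&(P[...,2]<.064)
    print(n,m.sum(),np.percentile(P[m][:,2],[50,90]) if m.sum() else 0,h.sum(),np.percentile(P[h][:,2],[50,90]) if h.sum() else 0)
E
```

```text
12.85 [ 0.53869311 -0.36552572  0.07314285] [-6.66306482  5.21193786 17.37440359] [ 1.10566361  1.32055074 -0.00250007] 0.14113393531980276
toolx ang -68.53089751482094 [ 1.90356219e-04  8.26437516e-01 -5.63027473e-01 -1.03002370e-03]
shift mm -0.15107151268886082 0.04063465292005529
side 80 [0.06739529 0.07190127] 38 [0.0571979  0.06079121]
scene 139 [0.06701923 0.07247346] 56 [0.05808159 0.05914541]
wrist 847 [0.06806964 0.06936328] 395 [0.05998388 0.06085362]
```

View pics/i_wrist.png

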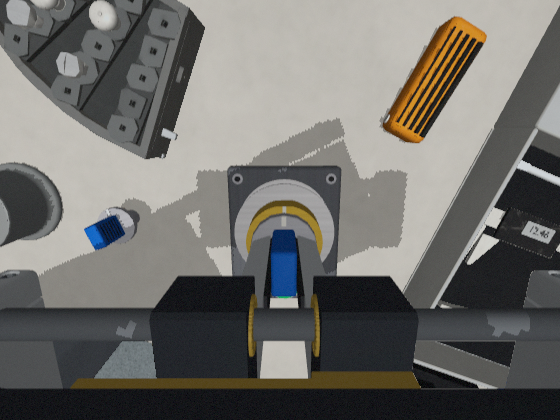

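View pics/i_scene.png

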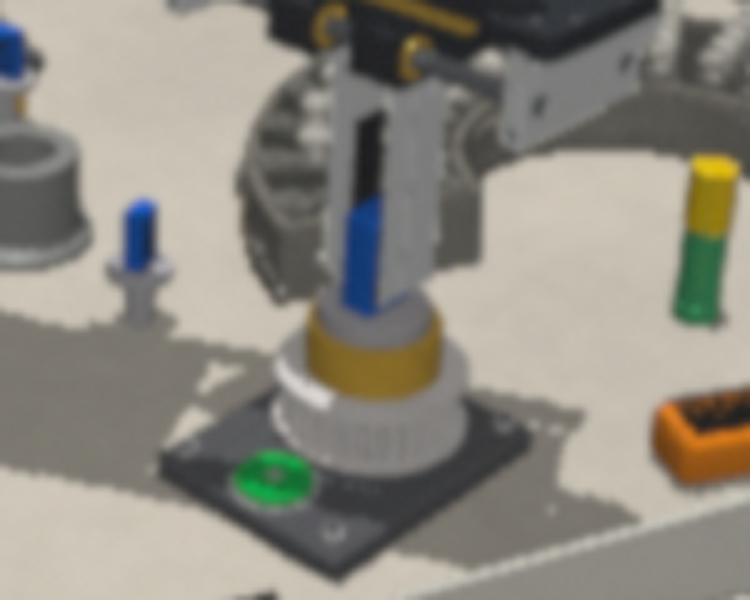

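The collar top measures 68.1 mm and the hub face 60.0 mm, an 8.1 mm difference that equals the collar thickness, so it is fully home. The white lines are aligned, and it is pressed with about 17 N. Handing in.

```bash
python3 -c "
from station import arm
print(arm.finish_job()); print(arm.observe()['time_s'])"
```

```text
the job is handed in; nothing more can be done
None
the job is handed in; nothing more can be done
```

The shaft is in the green-tagged right hub, fully home. I handed the job in at about 13 s, with the gripper still holding the shaft and pressing it down.

- **What I did:** I lifted the largest blue-gripped shaft out of the holder and carried it to the right drive. I turned it about 13° so its key met the keyway, and it went in without resistance. I then pressed it against the spring until the collar stopped on the hub.
- **Seating checks:** The wrist camera put the collar top at 68.1 mm and the hub face at 60.0 mm, against a collar thickness of 8 mm. The tool stopped at 73.1 mm, the height I expected for fully home. The push is about 17 N vertically, and the gripper opening matches the grip's 14 mm.
- **Disagreements:** The side and scene cameras read the collar top about 1 mm lower and the hub face 2–3 mm lower, with few pixels to go on. At the end there was about 8 N of sideways force on the wrist. No check failed.
- **Other things:** The shaft never went near the red-tagged hub. The arm touched nothing else, and the look-alikes, glue stick and hex keys look unmoved in the final views. The jar was last seen, unmoved, in the side view after the lift.

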